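# Load an oblong blank into its die at the radio table

### The arm

A 6-joint arm with a two-finger parallel gripper is mounted at the origin on the work surface. World frame = base frame: x ahead of the robot, y to its left, z up, the work surface at z = 0. Lengths are in m, angles in rad, forces in N, time in s.
With the tool pointing down it reaches from about 0.25 to 0.725 m from the base axis. Payload 4 kg.
Tool frame: the origin (TCP) lies midway between the tips of the shut fingers; the grasp point (between the pads) lies 19 mm behind it (bot.grip_depth is the distance from the TCP to the grasp point, in m); z points along the fingers, y is the line along which they close (so a half turn about z gives the same grasp; the last joint's range is limited). The gripper opens to 85 mm and grips with 20 to 120 N. Pads are 22 mm wide; open, the fingers measure 114 mm over their backs; the gripper's body (76 mm by 85 mm) begins 54 mm behind the grasp point. The pads swing forward as they close: fully open they stand 13 mm farther back than shut.
Start: joints at [-1.233, 0.241, 0.005, 1.335, 0, 1.571], TCP at [0.166, -0.472, 0.231] pointing down, gripper open.
Joint ranges: [-2.72, 2.72], [-1.05, 1.87], [-1.09, 1.28], [-1.99, 2.15], [-1.42, 1.44], [-3.14, 3.14]. Speed limits (rad/s): [2.79, 2.79, 3.14, 3.14, 3.14, 3.14].

### API

Orientations are given as a unit quaternion [x, y, z, w].
In Python, from workcell import bot gives the robot as it stands.
- The arm moves only by the shell command python3 -m creep 'ROWS'. ROWS is JSON, one flat list of numbers, 5 for each row, row after row: the shift along the world's x, y, z in m, then the turn about the world's z in rad, then the finger opening in m, from 0 to 0.0854. In form: [x, y, z, twist, claw, x, y, z, twist, claw, ...]. A call has 1 to 10 rows; each row is the pose to reach, as a shift and turn from the pose commanded when the call began; what a row does not reach only later rows make up. A row lasts 1/12 s, in which the tool goes at most 41.7 mm and 7.16 degrees, less where a joint would pass 70% of its speed; a pose out of reach is approached as far as the arm can. A call with a gripper value outside its range is refused whole. The fingers move at their own pace and stop on an object; the grip force is fixed at half the most. Time passes only in rows, so rows that repeat a pose let the fingers close. It gives the time, the measured TCP pose, the force, the opening and the grip force at its end, in the units of the state.
- bot.get_obs(): the state, without advancing time (a new reading comes with each control period).
- bot.camera(name): name is "scene" or "side" or "wrist"; returns a dict with "pixels" (480x640x3 uint8, red, green, blue), "camera_matrix" (3x3 intrinsics, pixels), "dist_coeffs" ([k1, k2, p1, p2, k3] as OpenCV has them; the pictures are not rectified), "extrinsics" (4x4, takes a point from world to camera coordinates); the wrist camera has in their place "T_tool_cam" (4x4, takes a point from camera to tool coordinates, whose origin is the TCP and whose axes are the flange's). Camera axes: x right, y down, z forward; pixel columns grow to the right and rows downward; lengths in m; the calibration is good to about 2 mm. A picture is of the moment at which its call begins: read the wrist's pose just before it. There is no depth.
- bot.job_done(): hands the job in; it is judged then, once.
Trained networks look in the newest picture that a camera, given by its name, has taken for a name from the list of things; names that differ only in an ending like _2 or _b are one class to them, and where a whole thing is asked for, a point or a joint stands for the part that bears it (a point fixed in the world has none). Each returns a list of dicts, best first, with "score" (0 to 1); they miss things now and then, are a little off and sometimes report something else, mostly with a low value. They report only what shows in the picture. A call takes as long as a camera call. They do not tell look-alikes from the thing itself.
- bot.look_for(camera, thing): "centre" ([column, row] as shares, 0 to 1, of the picture: columns of its width, rows of its height, amid what is visible of it).
- bot.place_of(camera, thing): "centre" ([column, row] as shares, 0 to 1, of the picture: columns of its width, rows of its height: a listed point, or the origin of a listed thing).
The state is a dict: "clock": time; "joint_pos": joint angles; "joint_vel": joint speeds; "tau": joint torques, N m; "eef_pos": TCP position; "tool_rot": TCP orientation; "ft_force": force on the tool from outside, world axes, zero at the start; "ft_torque": the same for the moment, N m; "grip_width": finger opening in m; "grasp_force": force on a finger pad.
Only numpy, scipy, OpenCV 4.12 (cv2) and the standard library are available. Lean on these libraries where they do the work, as an engineer would, in place of code of your own. Each camera call takes 0.05 s, during which the arm holds its last target. There are 200 camera calls.

### The job

Take the oblong aluminium blank out of the rack, lay it down flat on the green mat and let go of it; then pick it up again and lower it into the die whose cavity matches its outline, so that it lies flat on the cavity floor, and let go. Do not drop it into the die, and leave the copper blank and the blue bowl where they are.

Things in the scene. Friction and masses are not known exactly. Their poses are not given: they have to be found in the camera images.
- blank: oblong aluminium blank, a plate 100 x 60 x 14 mm, 0.2 kg, at first standing on a long edge in one of the rack's two grooves. Its x axis is the plate's normal (14 mm), y runs along its 100 mm length, z along its 60 mm width (up at the start). Origin: middle of the long edge face it stands on.
- blank_center (a point): the middle of the aluminium blank's volume, 30 mm along its z from blank's origin
- rack: wooden rack, base 180 x 120 x 8 mm, with two grooves along its y at x = -40 and +40 mm. Each groove is 16 mm wide between two rails 6 mm thick and 110 mm long whose tops are 30 mm above the table; blanks stand on the base, 8 mm above the table. Origin: centre of its underside. Fixed.
- mat: green mat, 160 (x) x 180 (y) x 3 mm, fixed to the table (origin: centre of its underside)
- die_oblong: steel die block with blue cavity walls, 130 (x) x 90 (y) x 22 mm, fixed. Open-topped oblong cavity 106 (x) x 65 (y) mm, 8 mm deep, its centre above the origin. A finger channel 50 mm wide, as deep as the cavity, crosses the block along y through the middle of the long walls and is open at both sides. Origin: centre of the underside.
- die_oblong_floor (a point): centre of the oblong cavity's floor, 14 mm above the table; axes as die_oblong
- die_square: like the other die, 104 (x) x 100 (y) x 22 mm, but with a square cavity 74 x 74 mm; not for this blank. The two dies may stand either way round. Origin: centre of the underside. Fixed.
- copper_blank: square copper blank, 70 x 70 x 14 mm, standing on edge in the other groove of the rack (origin: middle of its underside); a bystander
- bowl: blue ceramic bowl, diameter 100, height 50 mm (origin: centre of its underside); a bystander
Not all that is in view belongs to the job. There is more than one size of the blank; the one meant has the size given above.

How it is judged:
On the way:
1. the aluminium blank lies flat on the green mat, let go and at rest (angle between the x axis of blank and the z axis of mat, either way round below 0.1 rad and height (world z) of blank_center below 0.014 m and x of blank_center in the frame of mat between -0.08 and 0.08 m and y of blank_center in the frame of mat between -0.09 and 0.09 m and contact force between the fingers and blank below 0.05 N and linear speed of blank below 0.02 m/s), for 0.2 s.
At the end, for the whole second after the job is handed in: The aluminium blank lies in the oblong cavity: its middle within 5 mm of the cavity's centre line and 4 to 9.5 mm above the cavity floor (7 mm when fully home), flat to 0.05 rad and in line with the cavity to 0.08 rad, released and at rest (horizontal distance between blank_center and die_oblong_floor below 0.005 m and z of blank_center in the frame of die_oblong_floor between 0.004 and 0.0095 m and angle between the x axis of blank and the z axis of die_oblong, either way round below 0.05 rad and angle between the y axis of blank and the x axis of die_oblong, either way round below 0.08 rad and contact force between the fingers and blank below 0.05 N and linear speed of blank below 0.02 m/s); the robot touches nothing.
It fails at once if the blank is let go more than about 20 mm above its seat over the oblong die (dropped in) (horizontal distance between blank_center and die_oblong_floor below 0.04 m and z of blank_center in the frame of die_oblong_floor above 0.027 m and contact force between the fingers and blank below 0.05 N).
It fails at once if the copper blank is moved by more than 40 mm (distance of copper_blank from where it was at the start of the episode above 0.04 m).
It fails at once if the blue bowl is moved by more than 40 mm (distance of bowl from where it was at the start of the episode above 0.04 m).
It also fails if it takes over 64 s, if anything falls off the work surface, if the arm or the gripper's body presses on something with over 40 N, if the wrist force passes 120 N, or if a joint passes its speed limit or range.

## Working session

There is one attempt and no reset: what is moved stays moved. The work goes in short steps, Python scripts to look and compute and a shell command to move; the robot and the scene stay as the last step left them, time stands still between calls to the robot, and variables do not carry over. Pictures are saved under pics/ and viewed, at most 10 in all, crops included, and the job is handed in when it is done.

```bash
mkdir -p pics; cat > h.py <<'E'
import numpy as np, cv2
from workcell import bot
from scipy.spatial.transform import Rotation as R
def cam(name):
    o=bot.get_obs(); c=bot.camera(name)
    K=np.array(c["camera_matrix"]);d=np.array(c["dist_coeffs"])
    if name=="wrist":
        T=np.eye(4);T[:3,:3]=R.from_quat(o["tool_rot"]).as_matrix();T[:3,3]=o["eef_pos"]
        E=np.linalg.inv(T@np.array(c["T_tool_cam"]))
    else: E=np.array(c["extrinsics"])
    return c["pixels"],K,d,E
def ray(px,z,K,d,E):
    p=cv2.undistortPoints(np.array(px,float).reshape(-1,1,2),K,d).reshape(-1,2)
    Rm=E[:3,:3];C=-Rm.T@E[:3,3]
    v=np.c_[p,np.ones(len(p))]@Rm
    return C+v*((z-C[2])/v[:,2])[:,None]
def proj(P,K,d,E):
    return cv2.projectPoints(np.array(P,float),cv2.Rodrigues(E[:3,:3])[0],E[:3,3],K,d)[0].reshape(-1,2)
def save(n,img): cv2.imwrite(f"pics/{n}.png",np.ascontiguousarray(img[:,:,::-1]))
E
cat > a.py <<'E'
from h import *
np.set_printoptions(precision=3,suppress=True)
zs=dict(blank=.008,blank_center=.038,rack=0,mat=0,die_oblong=0,die_oblong_floor=.014,die_square=0,copper_blank=.008,bowl=0)
for n in("scene","side"):
    I,K,d,E=cam(n);save(n+"0",I)
    print(n,"cam at",-E[:3,:3].T@E[:3,3])
    for t in zs:
        for r in bot.place_of(n,t)[:3]:
            px=np.array(r["centre"])*[640,480]
            print(t,round(r["score"],2),px.round(),ray(px,zs[t],K,d,E)[0])
print(bot.get_obs())
E
python3 a.py
```

```text
scene cam at [1.151 0.517 0.952]
blank 0.97 [391. 341.] [0.657 0.302 0.008]
blank 0.81 [443. 299.] [0.51  0.33  0.008]
blank_center 0.91 [446. 294.] [0.515 0.334 0.038]
blank_center 0.78 [390. 332.] [0.659 0.297 0.038]
rack 0.6 [452. 295.] [0.484 0.336 0.   ]
rack 0.22 [297. 301.] [0.702 0.1   0.   ]
mat 0.7 [352. 252.] [0.528 0.107 0.   ]
mat 0.26 [468. 281.] [0.432 0.345 0.   ]
die_oblong 0.84 [243. 167.] [ 0.489 -0.268  0.   ]
die_oblong 0.75 [444. 299.] [0.502 0.33  0.   ]
die_oblong_floor 0.92 [239. 167.] [ 0.504 -0.264  0.014]
die_square 0.6 [292. 193.] [ 0.476 -0.113  0.   ]
bowl 0.86 [297. 301.] [0.703 0.098 0.   ]
side cam at [0.219 0.575 0.831]
blank 0.68 [218. 303.] [0.648 0.286 0.008]
blank 0.65 [258. 357.] [0.512 0.327 0.008]
blank_center 0.83 [259. 349.] [0.51  0.324 0.038]
blank_center 0.64 [419. 179.] [ 0.484 -0.225  0.038]
blank_center 0.57 [216. 301.] [0.638 0.295 0.038]
mat 0.59 [320. 276.] [0.527 0.111 0.   ]
die_oblong 0.67 [420. 182.] [ 0.49  -0.256  0.   ]
die_oblong_floor 0.66 [418. 174.] [ 0.501 -0.264  0.014]
die_square 0.85 [395. 221.] [ 0.476 -0.111  0.   ]
copper_blank 0.94 [288. 393.] [0.427 0.347 0.008]
bowl 0.67 [260. 235.] [0.696 0.102 0.   ]
{'clock': 1.0, 'joint_pos': array([-1.233,  0.241,  0.005,  1.335, -0.   ,  1.571]), 'joint_vel': array([-0.   , -0.   , -0.   ,  0.001,  0.   ,  0.001]), 'tau': array([ -0.001, -37.222,  25.27 ,   0.001,  -0.   ,   0.   ]), 'eef_pos': array([ 0.166, -0.472,  0.231]), 'tool_rot': array([ 0.986,  0.168, -0.   ,  0.   ]), 'ft_force': array([-0.018,  0.183,  0.42 ]), 'ft_torque': array([ 0.014, -0.021,  0.046]), 'grasp_force': 0.0, 'grip_width': 0.08542574910932796}
```

View pics/scene0.png

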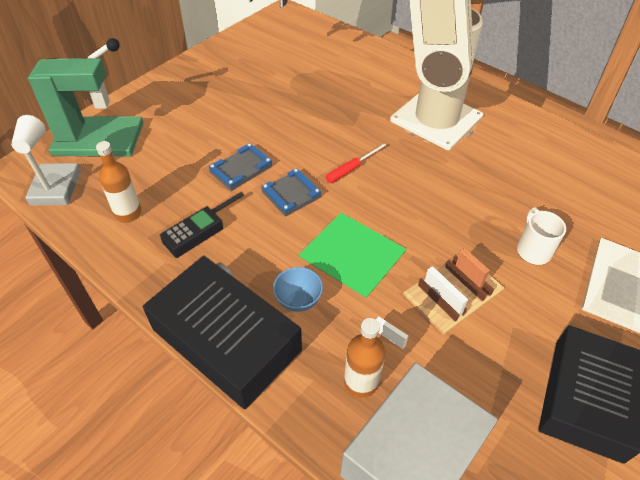

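View pics/side0.png

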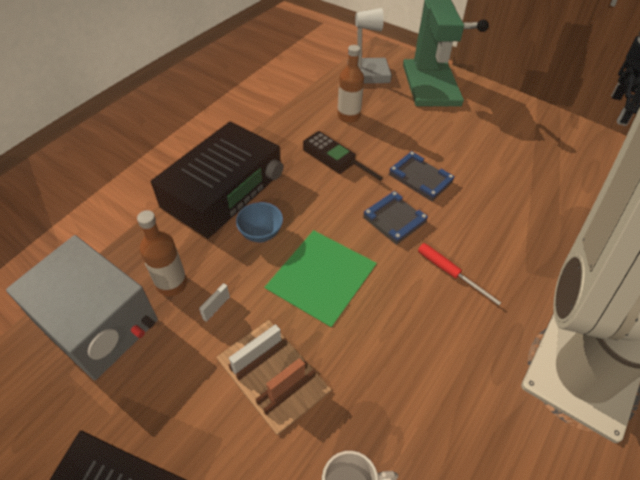

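Candidates for the blank: the plate in the rack (scene 444,292; side 257,350) and a smaller grey plate on the table by the bottle (scene 392,333; side 214,302). The one in the rack fits, because it stands in a groove beside the copper blank and is the longer of the two. I'll confirm this in one crop.

```bash
cat > b.py <<'E'
from h import *
I,K,d,E=cam("scene");J,K2,d2,E2=cam("side")
save("crop1",np.hstack([cv2.resize(I[225:365,350:510],(400,350),interpolation=2),cv2.resize(J[270:440,190:350],(400,350) ,interpolation=2)]))
E
python3 b.py
```

```text
(no output)
```

View pics/crop1.png

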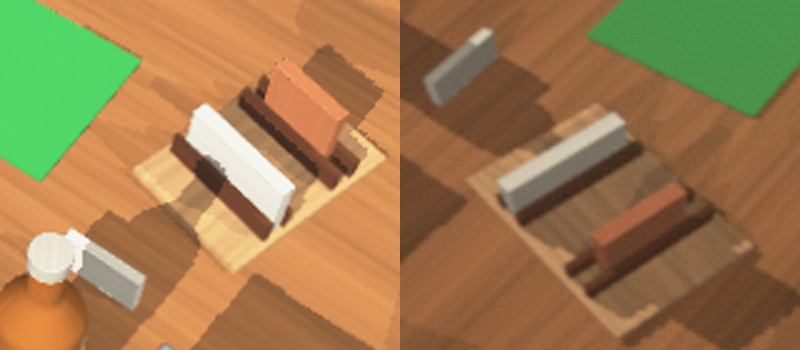

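```bash
python3 -m creep '[0,0,0.1,0,0.0854, 0.02,0.04,0.1,0.1,0.0854, 0.04,0.08,0.1,0.2,0.0854, 0.06,0.115,0.1,0.3,0.0854, 0.08,0.15,0.1,0.4,0.0854, 0.1,0.185,0.1,0.5,0.0854, 0.12,0.22,0.1,0.6,0.0854, 0.14,0.255,0.1,0.7,0.0854, 0.16,0.29,0.1,0.8,0.0854, 0.18,0.325,0.1,0.9,0.0854]'
```

```text
clock: 1.93
eef_pos: [0.338, -0.1591, 0.3317]
tool_rot: [0.813, 0.582, 0.0, 0.001]
ft_force: [1.8, -0.9, 0.4]
grip_width: 0.0851
grasp_force: 0.0
```

The crop confirms it: the long white plate stands in the rack groove (scene about 445,290). The other plate is smaller and sits on the table. Next I'll move the wrist over the rack.

```bash
python3 -m creep '[0.015,0.037,0,0.1,0.0854, 0.03,0.074,0,0.11,0.0854, 0.045,0.11,0,0.11,0.0854, 0.06,0.145,0,0.11,0.0854, 0.075,0.18,0,0.11,0.0854, 0.09,0.215,0,0.11,0.0854, 0.105,0.25,0,0.11,0.0854, 0.12,0.285,0,0.11,0.0854, 0.125,0.32,0,0.11,0.0854, 0.13,0.355,0,0.11,0.0854]' && python3 -m creep '[0.015,0.04,0,0,0.0854, 0.03,0.08,0,0,0.0854, 0.04,0.12,0,0,0.0854, 0.04,0.13,0,0,0.0854, 0.04,0.13,0,0,0.0854]'
cat > c.py <<'E'
import sys
from h import *
np.set_printoptions(precision=3,suppress=True)
I,K,d,E=cam("wrist");save(sys.argv[1],I)
print("cam",-E[:3,:3].T@E[:3,3])
for t,z in dict(blank=.008,blank_center=.038,rack=0,copper_blank=.008).items():
    for r in bot.place_of("wrist",t)[:2]:
        px=np.array(r["centre"])*[640,480]
        print(t,round(r["score"],2),px.round(),ray(px,z,K,d,E)[0])
E
python3 c.py wr1
```

```text
clock: 2.77
eef_pos: [0.4679, 0.196, 0.331]
tool_rot: [0.781, 0.624, -0.0, 0.0]
ft_force: [1.3, -1.0, 0.4]
grip_width: 0.0852
grasp_force: 0.0
clock: 3.18
eef_pos: [0.5073, 0.3273, 0.329]
tool_rot: [0.78, 0.626, -0.001, -0.0]
ft_force: [-0.4, -0.1, 0.1]
grip_width: 0.0852
grasp_force: 0.0
cam [0.524 0.405 0.471]
blank 0.87 [322. 186.] [0.51  0.326 0.008]
blank 0.78 [437. 188.] [0.65  0.293 0.008]
blank_center 0.71 [439. 189.] [0.644 0.298 0.038]
blank_center 0.62 [323. 187.] [0.511 0.329 0.038]
rack 0.93 [297. 188.] [0.478 0.329 0.   ]
copper_blank 0.68 [260. 183.] [0.436 0.346 0.008]
```

View pics/wr1.png

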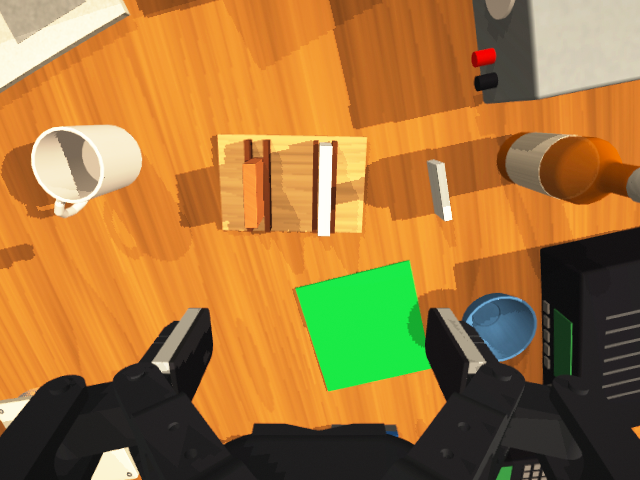

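The wrist view shows the blank's top face as the white strip around (325,188), with copper at (256,193), the mat at (362,325) and the bowl at (500,327). I'll measure the strip's centre and yaw, and the mat, next.

```bash
cat > d.py <<'E'
from h import *
from scipy.optimize import least_squares
np.set_printoptions(precision=4,suppress=True)
I,K,d,E=cam("wrist")
def rect(m,z):
    c=max(cv2.findContours(m,cv2.RETR_EXTERNAL,cv2.CHAIN_APPROX_NONE)[0],key=cv2.contourArea)
    w=ray(c.reshape(-1,2),z,K,d,E)[:,:2]
    (cx,cy),(a,b),t=cv2.minAreaRect((w*1000).astype(np.float32))
    return cx/1000,cy/1000,a,b,t
x0,y0,x1,y1=305,130,345,245
s=I.astype(int); m=((s.min(2)>170)).astype(np.uint8)
mm=np.zeros_like(m);mm[y0:y1,x0:x1]=m[y0:y1,x0:x1]
print("blank top",rect(mm,.068))
g=((s[:,:,1]>s[:,:,0]+60)&(s[:,:,1]>s[:,:,2]+60)).astype(np.uint8)
print("mat",rect(g,.003))
print(bot.get_obs()["eef_pos"])
E
python3 d.py
```

```text
blank top (0.51303173828125, 0.32955877685546875, 100.230712890625, 13.402255058288574, 76.33235168457031)
mat (0.526758056640625, 0.10965110778808594, 159.42127990722656, 180.49742126464844, 2.4777820110321045)
[0.5076 0.3225 0.3324]
```

```bash
cat > e.py <<'E'
from h import *
np.set_printoptions(precision=4,suppress=True)
P=[];Y=[]
for i in range(8):
    bot.camera("wrist"); o=bot.get_obs(); P.append(o["eef_pos"])
    m=R.from_quat(o["tool_rot"]).as_matrix()[:,1]; Y.append(np.arctan2(m[1],m[0]))
print("tcp",np.mean(P,0),"sd",np.std(P,0),"close yaw",np.mean(Y),np.std(Y),"w",o["grip_width"],"gf",o["grasp_force"],"t",o["clock"])
E
python3 e.py; python3 d.py
```

```text
tcp [0.5077 0.3232 0.3319] sd [0.     0.0004 0.0003] close yaw -0.2241437365232068 0.0005397042416098409 w 0.0853508586033112 gf 0.0 t 3.8833
blank top (0.5130909423828125, 0.32982376098632815, 100.20983123779297, 13.45351505279541, 76.30500793457031)
mat (0.5267698364257812, 0.109657470703125, 159.46180725097656, 180.6728057861328, 2.456173896789551)
[0.5076 0.3239 0.3314]
```

```bash
python3 -m creep '[0.005,0.007,-0.04,-0.014,0.05, 0.005,0.007,-0.08,-0.014,0.05, 0.005,0.007,-0.12,-0.014,0.05, 0.005,0.007,-0.16,-0.014,0.05, 0.005,0.007,-0.2,-0.014,0.05, 0.005,0.007,-0.23,-0.014,0.05, 0.005,0.007,-0.25,-0.014,0.05, 0.005,0.007,-0.25,-0.014,0.05]'; python3 e.py
```

```text
clock: 4.6
eef_pos: [0.5089, 0.3288, 0.0754]
tool_rot: [0.786, 0.619, -0.005, -0.001]
ft_force: [-0.2, -0.3, -0.2]
grip_width: 0.05
grasp_force: 0.0
tcp [0.5133 0.3315 0.0825] sd [0.0012 0.0007 0.0018] close yaw -0.2369430702678234 6.204265704644953e-05 w 0.04995705086400544 gf 0.0 t 5.0
```

```bash
python3 -m creep '[0,-0.001,-0.025,0,0.05, 0,-0.001,-0.045,0,0.05, 0,-0.001,-0.047,0,0.05, 0,-0.001,-0.047,0,0.05, 0,-0.001,-0.047,0,0, 0,-0.001,-0.047,0,0, 0,-0.001,-0.047,0,0, 0,-0.001,-0.047,0,0, 0,-0.001,-0.047,0,0, 0,-0.001,-0.047,0,0]'; python3 e.py
```

```text
clock: 5.83
eef_pos: [0.5138, 0.3308, 0.0361]
tool_rot: [0.786, 0.619, 0.002, 0.0]
ft_force: [-0.3, 0.3, 7.3]
grip_width: 0.0131
grasp_force: 59.5
tcp [0.5138 0.3308 0.0361] sd [0. 0. 0.] close yaw -0.2370350949230674 4.164014617836574e-05 w 0.013074109405581279 gf 59.48633551597595 t 6.2333
```

Grip is good. I'll lift it and carry it to the mat.

```bash
python3 -m creep '[0,0,0.02,0,0, 0,0,0.05,0,0, 0,0,0.085,0,0, 0,-0.03,0.09,0,0, -0.003,-0.065,0.09,0,0, -0.007,-0.1,0.09,0,0, -0.012,-0.135,0.09,0,0, -0.018,-0.17,0.09,0,0, -0.023,-0.2,0.09,0,0, -0.023,-0.212,0.09,0,0]'; python3 e.py
```

```text
clock: 7.07
eef_pos: [0.487, 0.1142, 0.1236]
tool_rot: [0.787, 0.617, -0.002, -0.0]
ft_force: [-0.1, 0.3, -2.2]
grip_width: 0.013
grasp_force: 61.2
tcp [0.4894 0.1178 0.1241] sd [0.0007 0.0019 0.0002] close yaw -0.23764247041543812 0.002366629309578027 w 0.0129553449813964 gf 61.209068298339844 t 7.4667
```

```bash
python3 -m creep '[0,0,-0.03,0,0, 0,0,-0.06,0,0, 0,0,-0.08,0,0, 0,0,-0.086,0,0, 0,0,-0.09,0,0, 0,0,-0.092,0,0, 0,0,-0.092,0,0, 0,0,-0.092,0,0]'; python3 e.py
```

```text
clock: 8.13
eef_pos: [0.4908, 0.1185, 0.0336]
tool_rot: [0.786, 0.619, 0.001, 0.001]
ft_force: [0.5, 0.0, -3.1]
grip_width: 0.0132
grasp_force: 61.0
tcp [0.4902 0.1182 0.0331] sd [0.0004 0.0001 0.0004] close yaw -0.23705997448574193 8.74634419064704e-05 w 0.0129050734422309 gf 60.985862016677856 t 8.5333
```

```bash
python3 -m creep '[0,0,-0.001,0,0, 0,0,-0.002,0,0, 0,0,-0.002,0,0, 0,0,-0.002,0,0]'; python3 -m creep '[0,0,0,0,0.02, 0,0,0,0,0.03, 0,0,0,0,0.05, 0,0,0,0,0.0854, 0,0,0,0,0.0854, 0,0,0,0,0.0854, 0,0,0,0,0.0854, 0,0,0,0,0.0854]'; python3 e.py
```

```text
clock: 8.87
eef_pos: [0.4898, 0.118, 0.031]
tool_rot: [0.786, 0.618, 0.0, 0.0]
ft_force: [-2.0, -0.6, 6.2]
grip_width: 0.0132
grasp_force: 62.1
clock: 9.53
eef_pos: [0.4896, 0.1181, 0.0302]
tool_rot: [0.786, 0.619, -0.0, -0.0]
ft_force: [-0.2, 1.4, -0.2]
grip_width: 0.0854
grasp_force: 0.0
tcp [0.4896 0.1181 0.0303] sd [0. 0. 0.] close yaw -0.2369932096015711 3.835180822776444e-05 w 0.0853160641716496 gf 0.0 t 9.9333
```

```bash
python3 -c "
from h import *
I,K,d,E=cam('scene');J,*_=cam('wrist')
save('st',np.hstack([cv2.resize(I[180:330,260:460],(400,300)),cv2.resize(J,(400,300))]))"
```

```text
(no output)
```

View pics/st.png

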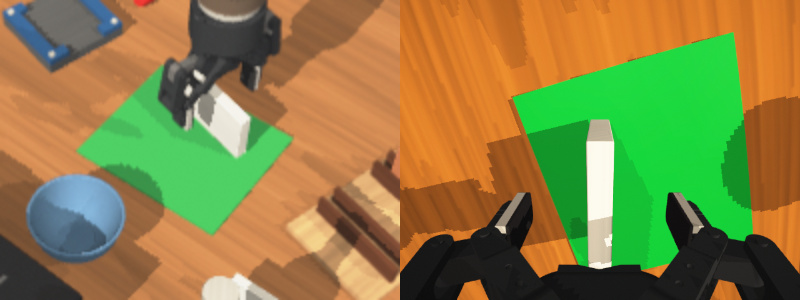

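The blank stands on the mat, released, with its top at about (600,170) in the right half. Next I'll tip it toward +n with the rear finger.

```bash
python3 -m creep '[0.01,-0.002,0,0,0.0854, 0.02,-0.005,0,0,0.0854, 0.028,-0.007,0,0,0.0854, 0.033,-0.008,0,0,0.0854, 0.037,-0.009,0,0,0.0854, 0.041,-0.01,0,0,0.0854, 0.045,-0.011,0,0,0.0854, 0.049,-0.012,0,0,0.0854, 0.053,-0.013,0,0,0.0854, 0.057,-0.014,0,0,0.0854]'; python3 -m creep '[0,0,0,0,0.0854, 0,0,0.03,0,0.0854, 0,0,0.06,0,0.0854, 0,0,0.1,0,0.0854, 0,0,0.14,0,0.0854, 0,0,0.17,0,0.0854, 0,0.03,0.2,0,0.0854, 0,0.05,0.2,0,0.0854, 0,0.05,0.2,0,0.0854]';  python3 e.py;python3 -c "
from h import *
I,K,d,E=cam('scene');J,*_=cam('wrist')
save('st2',np.hstack([cv2.resize(I[180:330,260:460],(400,300)),cv2.resize(J,(400,300))]))"
```

```text
clock: 10.87
eef_pos: [0.5469, 0.104, 0.0303]
tool_rot: [0.786, 0.619, -0.0, -0.0]
ft_force: [-0.6, -0.4, 0.5]
grip_width: 0.0851
grasp_force: 0.0
clock: 11.62
eef_pos: [0.5478, 0.1576, 0.2332]
tool_rot: [0.785, 0.62, 0.003, 0.0]
ft_force: [-0.6, -0.6, 0.0]
grip_width: 0.0853
grasp_force: 0.0
tcp [0.5461 0.1538 0.2297] sd [0.0003 0.0009 0.0007] close yaw -0.23687388425700412 0.0013549563760614867 w 0.08522849383392002 gf 0.0 t 12.0167
```

View pics/st2.png

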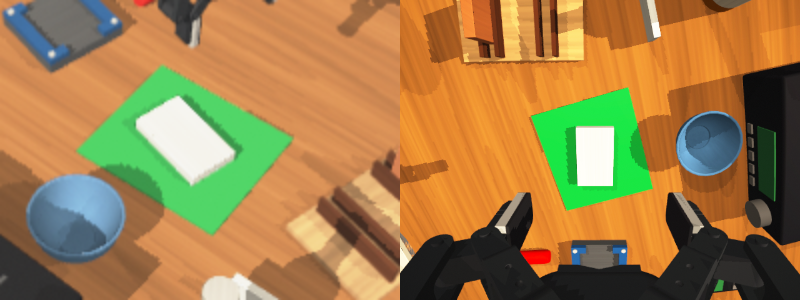

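The blank lies flat on the mat, at about (595,155) in the right half. I'll measure its pose now.

```bash
sed -e 's/^x0.*/x0,y0,x1,y1=255,180,365,320/' -e 's/mm,.068/mm,.017/' d.py > d2.py; python3 d2.py
```

```text
blank top (0.5272138061523437, 0.10782182312011719, 100.4727783203125, 59.309593200683594, 76.37201690673828)
mat (0.5268880615234375, 0.10897032928466797, 159.6627960205078, 179.59950256347656, 2.510948657989502)
[0.5465 0.1535 0.23  ]
```

```bash
python3 -m creep '[-0.01,-0.025,-0.02,0,0.0854, -0.019,-0.046,-0.04,0,0.0854, -0.019,-0.046,-0.08,0,0.0854, -0.019,-0.046,-0.12,0,0.0854, -0.019,-0.046,-0.15,0,0.0854, -0.019,-0.046,-0.17,0,0.0854, -0.019,-0.046,-0.18,0,0.0854, -0.019,-0.046,-0.18,0,0.0854]'; python3 e.py
```

```text
clock: 12.83
eef_pos: [0.5256, 0.1075, 0.0478]
tool_rot: [0.786, 0.618, -0.002, -0.001]
ft_force: [0.2, 0.9, -0.4]
grip_width: 0.0854
grasp_force: 0.0
tcp [0.5287 0.1083 0.0516] sd [0.0007 0.0002 0.0008] close yaw -0.23700038006398746 0.00010209513379109007 w 0.08570398943083742 gf 0.0 t 13.2333
```

```bash
python3 -m creep '[-0.001,0,-0.025,0,0.0854, -0.001,0,-0.045,0,0.0854, -0.001,0,-0.051,0,0.0854, -0.001,0,-0.051,0,0.0854, -0.001,0,-0.051,0,0.065, -0.001,0,-0.051,0,0.05, -0.001,0,-0.051,0,0.03, -0.001,0,-0.051,0,0.03, -0.001,0,-0.051,0,0.03, -0.001,0,-0.051,0,0.03]'; python3 e.py
```

```text
clock: 14.07
eef_pos: [0.5283, 0.1084, 0.0011]
tool_rot: [0.786, 0.619, 0.002, 0.001]
ft_force: [0.3, 0.2, 7.6]
grip_width: 0.0584
grasp_force: 66.4
tcp [0.5283 0.1083 0.0011] sd [0. 0. 0.] close yaw -0.2370581709429015 3.297252572062143e-05 w 0.05836566101315109 gf 66.42938733100891 t 14.4667
```

```bash
python3 -m creep '[0,0,0.02,0,0.03, 0,0,0.05,0,0.03, 0,-0.01,0.09,0,0.03, 0,-0.04,0.12,0,0.03, 0,-0.075,0.14,0,0.03, -0.005,-0.11,0.16,0,0.03, -0.01,-0.145,0.18,0,0.03, -0.015,-0.18,0.2,0,0.03, -0.02,-0.2,0.2,0,0.03, -0.02,-0.2,0.2,0,0.03]'; python3 e.py; cat > f.py <<'E'
from h import *
np.set_printoptions(precision=0,suppress=True)
o=bot.get_obs();I,K,d,E=cam("wrist");c0=np.array(o["eef_pos"])
n=np.array([.972,-.235,0]);l=np.array([.235,.972,0])
print("blank",proj([c0+[0,0,.01]+a*.03*n+b*.05*l for a in(-1,1) for b in (-1,1)],K,d,E).tolist())
for dy in(0,.05,.1,.15): 
    print(dy,proj([c0+[0,dy+e,0.022-c0[2]] for e in(-.07,0,.07)],K,d,E))
E
python3 f.py
```

```text
clock: 15.3
eef_pos: [0.5062, -0.096, 0.2009]
tool_rot: [0.788, 0.616, 0.0, 0.002]
ft_force: [-0.3, 1.0, -3.1]
grip_width: 0.0581
grasp_force: 65.7
tcp [ 0.5062 -0.0916  0.1989] sd [0.0002 0.0011 0.0004] close yaw -0.23689179382948883 0.0021120201354877704 w 0.05852712915939401 gf 65.71236491203308 t 15.7
blank [[253.18443319675424, 422.76340590491856], [237.84266386909832, 203.21310438302416], [387.07789415252046, 423.0677552591944], [404.5794319909109, 203.6635255176874]]
0 [[337. 285.]
 [320. 214.]
 [300. 133.]]
0.05 [[325. 235.]
 [306. 157.]
 [284.  70.]]
0.1 [[312. 180.]
 [291.  96.]
 [268.   2.]]
0.15 [[297. 121.]
 [275.  30.]
 [250. -69.]]
```

```bash
python3 -m creep '[0,-0.035,0.02,0,0.03, 0,-0.07,0.04,0,0.03, 0,-0.105,0.05,0,0.03, 0,-0.14,0.05,0,0.03, 0,-0.175,0.05,0,0.03, 0,-0.21,0.05,0,0.03, 0,-0.24,0.05,0,0.03, 0,-0.255,0.05,0,0.03, 0,-0.255,0.05,0,0.03]'; python3 e.py; sed -i 's/dict(blank.*items/dict(die_oblong=0,die_oblong_floor=.014,die_square=0).items/' c.py; python3 c.py wr2
```

```text
clock: 16.5
eef_pos: [0.5063, -0.3502, 0.248]
tool_rot: [0.787, 0.617, -0.001, 0.0]
ft_force: [0.4, 0.4, -3.7]
grip_width: 0.0584
grasp_force: 65.8
tcp [ 0.5068 -0.3462  0.249 ] sd [0.0002 0.0008 0.0005] close yaw -0.23615805496184877 0.0013378270241022625 w 0.058136661919537556 gf 65.82727432250977 t 16.9
cam [ 0.524 -0.269  0.391]
die_oblong 0.85 [293. 124.] [ 0.499 -0.267  0.   ]
die_oblong_floor 0.77 [290. 125.] [ 0.496 -0.267  0.014]
die_square 0.42 [292. 125.] [ 0.498 -0.268  0.   ]
```

View pics/wr2.png

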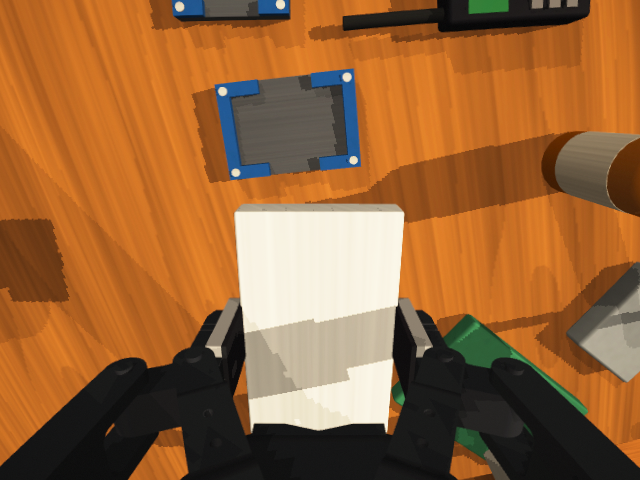

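The die's blue walls span about (215–361, 70–181), and the long axis runs across the picture. The held blank is clear below it. I'll measure the die rectangle and the blank in the gripper.

```bash
cat > g.py <<'E'
from h import *
np.set_printoptions(precision=4,suppress=True)
I,K,d,E=cam("wrist");o=bot.get_obs();s=I.astype(int)
def fit(m,z):
    p=cv2.findNonZero(m.astype(np.uint8)).reshape(-1,2)
    w=ray(p,z,K,d,E)[:,:2]
    return cv2.minAreaRect((w*1000).astype(np.float32))
b=(s[:,:,2]>s[:,:,0]+50)&(s[:,:,2]>80); b[:60]=0;b[195:]=0;b[:,:200]=0;b[:,375:]=0
print("die outer",fit(b,.022))
for z in (.022,):
  # white dots at corners
  w=(s.min(2)>150);w[:60]=0;w[190:]=0;w[:,:200]=0;w[:,375:]=0
  n,_,st,c=cv2.connectedComponentsWithStats(w.astype(np.uint8))
  q=[c[i] for i in range(1,n) if st[i,4]>20];print(q);print(ray(q,z,K,d,E),ray(q,z,K,d,E).mean(0))
print(proj([[.498,-.267,.022]],K,d,E))
E
python3 g.py
```

```text
die outer ((496.07330322265625, -268.02435302734375), (89.31045532226562, 129.12806701660156), 82.47290802001953)
[array([346.5692,  75.7846]), array([221.8923,  90.2   ]), array([353.    , 158.8077]), array([235.3273, 171.4364])]
[[ 0.5586 -0.238   0.022 ]
 [ 0.4434 -0.2227  0.022 ]
 [ 0.5485 -0.3132  0.022 ]
 [ 0.4335 -0.298   0.022 ]] [ 0.496 -0.268  0.022]
[[290.6616 123.4437]]
```

```bash
python3 -c "
from h import *
print(bot.get_obs()['joint_pos'].round(3))"
```

```text
[-0.6    0.47   0.382  1.483 -0.     1.207]
```

```bash
python3 -m creep '[0.008,0,0,0.12,0.03, 0.016,0,0,0.24,0.03, 0.024,0,0,0.36,0.03, 0.032,0.01,0,0.48,0.03, 0.04,0.02,0,0.6,0.03, 0.048,0.03,0,0.72,0.03, 0.056,0.04,0,0.84,0.03, 0.064,0.05,0,0.96,0.03, 0.072,0.06,0,1.08,0.03, 0.073,0.07,0,1.2,0.03]'; python3 -m creep '[0,0.008,0,0.12,0.03, 0,0.008,0,0.24,0.03, 0,0.008,0,0.36,0.03, 0,0.008,0,0.475,0.03, 0,0.008,0,0.475,0.03, 0,0.008,0,0.475,0.03]'; python3 e.py; python3 c.py wr3
```

```text
clock: 17.98
eef_pos: [0.5807, -0.2763, 0.2489]
tool_rot: [0.296, 0.955, 0.0, 0.0]
ft_force: [-0.2, 0.7, -2.4]
grip_width: 0.0582
grasp_force: 65.8
clock: 18.48
eef_pos: [0.5796, -0.2689, 0.2493]
tool_rot: [0.068, 0.998, -0.0, -0.0]
ft_force: [-0.5, -0.0, -2.2]
grip_width: 0.0582
grasp_force: 65.8
tcp [ 0.5796 -0.269   0.2493] sd [0. 0. 0.] close yaw 1.4364869232488118 0.000736113557719881 w 0.05854626617779222 gf 65.82315444946289 t 18.8833
cam [ 0.501 -0.258  0.391]
die_oblong 0.77 [309. 118.] [ 0.498 -0.267  0.   ]
die_oblong_floor 0.81 [310. 115.] [ 0.496 -0.266  0.014]
die_oblong_floor 0.72 [244. 328.] [ 0.717 -0.373  0.014]
die_square 0.61 [459.  82.] [ 0.483 -0.116  0.   ]
```

View pics/wr3.png

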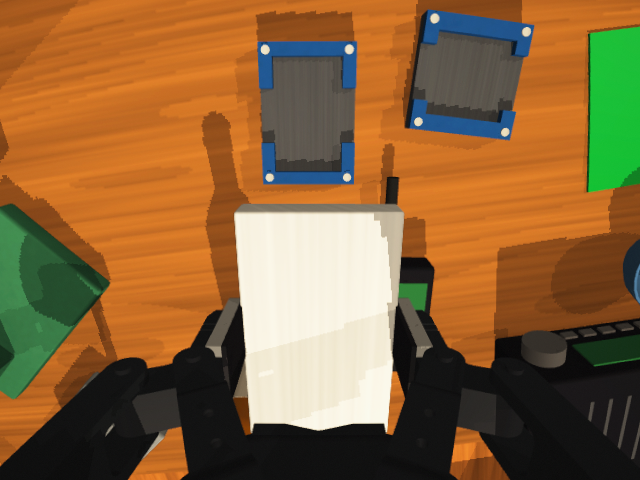

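```bash
cat > k.py <<'E'
from h import *
np.set_printoptions(precision=4,suppress=True)
I,K,d,E=cam("wrist");o=bot.get_obs();s=I.astype(int);tz=.2493
w=(s.min(2)>150);w[:35]=0;w[190:]=0;w[:,:250]=0;w[:,365:]=0
n,_,st,c=cv2.connectedComponentsWithStats(w.astype(np.uint8))
q=[c[i] for i in range(1,n) if st[i,4]>15]
D=ray(q,.022,K,d,E);print("dots",q,D[:,:2].tolist(),"die",D.mean(0))
sat=(s.max(2)-s.min(2))<45          # grey/white
L=[];Rr=[]
for r in range(220,290,5):
    row=I[r].astype(int).sum(1); g=np.abs(row[2:]-row[:-2])
    L.append([225+g[225:255].argmax()+1,r]);
print("L",L[::3])
for r in range(220,290,5):
    x=320
    while sat[r,x]: x+=1
    Rr.append([x-.5,r])
print("R",Rr[::3])
col=I[:,255:370:5].astype(int).sum(2); 
print("front profile",col[200:216,10], col[200:216,4])
z=tz+.016
A=ray(L,z,K,d,E)[:,:2];B=ray(Rr,z,K,d,E)[:,:2]
f=lambda P:cv2.fitLine(P.astype(np.float32),cv2.DIST_HUBER,0,1e-6,1e-6).ravel()
a,b=f(A),f(B);print("lines",a,b,np.degrees(np.arctan2(a[1],a[0])),np.degrees(np.arctan2(b[1],b[0])))
print("mids",A.mean(0),B.mean(0),(A.mean(0)+B.mean(0))/2,"width",np.linalg.norm(A.mean(0)-B.mean(0)))
for r in (203.5,210,211,212,213): print("front at",r,ray([[320,r]],z if r>205 else z-.014,K,d,E)[0,:2])
E
python3 k.py
```

```text
dots [array([264.7727,  49.1364]), array([348.942 ,  48.8986]), array([346.5577, 176.8846]), array([269.22, 177.16])] [[0.4335260605962161, -0.2980021983550891], [0.443531820926093, -0.22261203905798546], [0.5585890454199993, -0.23781994244011195], [0.5487367214629899, -0.31339361778811575]] die [ 0.4961 -0.268   0.022 ]
L [[np.int64(234), 220], [np.int64(235), 235], [np.int64(236), 250], [np.int64(237), 265], [np.int64(239), 280]]
R [[402.5, 220], [401.5, 235], [400.5, 250], [431.5, 265], [432.5, 280]]
front profile [382 385 390 393 330 336 336 337 342 343 346 403 537 639 698 715] [372 371 375 377 331 340 345 344 339 341 344 399 535 637 696 711]
lines [ 0.9914 -0.1307  0.543  -0.2932] [ 0.8718  0.4899  0.5489 -0.231 ] -7.509928 29.333988
mids [ 0.5424 -0.2931] [ 0.5507 -0.2307] [ 0.5465 -0.2619] width 0.06296078619444714
front at 203.5 [ 0.5316 -0.2615]
front at 210 [ 0.5308 -0.2614]
front at 211 [ 0.5311 -0.2614]
front at 212 [ 0.5315 -0.2615]
front at 213 [ 0.5318 -0.2615]
```

The die centre agrees from two views at opposite yaws: (0.496, -0.268). The blank sits about 1 mm along its length from the TCP. I'll move to hover over the die.

```bash
python3 -m creep '[-0.03,0,0,0,0.03, -0.06,0.001,-0.02,0,0.03, -0.08,0.001,-0.05,0,0.03, -0.085,0.001,-0.09,0,0.03, -0.085,0.001,-0.13,0,0.03, -0.085,0.001,-0.16,0,0.03, -0.085,0.001,-0.185,0,0.03, -0.085,0.001,-0.2,0,0.03, -0.085,0.001,-0.2,0,0.03, -0.085,0.001,-0.2,0,0.03]'; python3 e.py
```

```text
clock: 19.97
eef_pos: [0.4941, -0.2677, 0.0488]
tool_rot: [0.066, 0.998, 0.0, -0.001]
ft_force: [-0.5, -0.6, -1.6]
grip_width: 0.0584
grasp_force: 65.7
tcp [ 0.4957 -0.2685  0.0508] sd [0.0003 0.0002 0.0004] close yaw 1.4380091171306204 1.6732683806131122e-05 w 0.05840915551257966 gf 65.77242493629456 t 20.3667
```

```bash
python3 -m creep '[-0.001,0.0005,-0.01,0,0.03, -0.001,0.0005,-0.02,0,0.03, -0.001,0.0005,-0.026,0,0.03, -0.001,0.0005,-0.03,0,0.03, -0.001,0.0005,-0.03,0,0.03, -0.001,0.0005,-0.03,0,0.03]'; python3 e.py; python3 -c "
from h import *
I,K,d,E=cam('scene');J,*_=cam('side')
save('ins',np.hstack([cv2.resize(I[120:220,180:320],(420,300),interpolation=2),cv2.resize(J[120:250,345:485],(323,300),interpolation=2)]))"
```

```text
clock: 20.87
eef_pos: [0.4932, -0.2672, 0.0186]
tool_rot: [0.066, 0.998, 0.0, -0.001]
ft_force: [-0.7, 0.1, -2.7]
grip_width: 0.0578
grasp_force: 65.8
tcp [ 0.4939 -0.2676  0.0196] sd [0.0001 0.0001 0.0002] close yaw 1.4379942454936672 2.5313282449099214e-05 w 0.058625299781722304 gf 65.83434104919434 t 21.2667
```

View pics/ins.png

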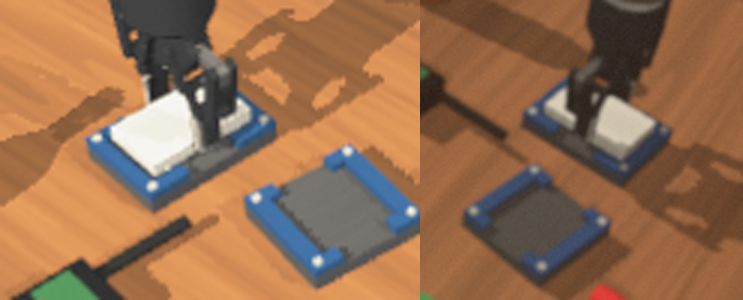

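The blank is over the cavity and lined up with the blue walls. It is at wall-top height with no contact force, so I'll lower it the last 8 mm.

```bash
python3 -m creep '[0.001,0,-0.002,0,0.03, 0.001,0,-0.004,0,0.03, 0.001,0,-0.006,0,0.03, 0.001,0,-0.007,0,0.03, 0.001,0,-0.008,0,0.03, 0.001,0,-0.008,0,0.03, 0.001,0,-0.008,0,0.03]'; python3 e.py
```

```text
clock: 21.95
eef_pos: [0.4944, -0.2673, 0.0122]
tool_rot: [0.066, 0.998, 0.0, 0.0]
ft_force: [-3.1, 1.8, 5.3]
grip_width: 0.058
grasp_force: 66.6
tcp [ 0.4944 -0.2673  0.0122] sd [0. 0. 0.] close yaw 1.4379823772838594 3.805320558338121e-05 w 0.058897701371462774 gf 66.641925573349 t 22.35
```

It's seated: contact force at the expected height. Next: release, retreat and check.

```bash
python3 -m creep '[0,0,0,0,0.065, 0,0,0,0,0.075, 0,0,0,0,0.082, 0,0,0,0,0.082, 0,0,0,0,0.082, 0,0,0.02,0,0.082, 0,0,0.05,0,0.082, 0,0,0.09,0,0.082, 0,0,0.13,0,0.082, 0,0,0.17,0,0.082]'; python3 -m creep '[0.03,0,0.03,0,0.082, 0.06,0,0.05,0,0.082, 0.08,0,0.06,0,0.082, 0.08,0,0.06,0,0.082, 0.08,0,0.06,0,0.082]'; cat > m.py <<'E'
from h import *
I,K,d,E=cam("wrist");s=I.astype(int)
w=(s.min(2)>130)&((s.max(2)-s.min(2))<50);w[:30]=0;w[200:]=0;w[:,:200]=0;w[:,400:]=0
n,_,st,c=cv2.connectedComponentsWithStats(w.astype(np.uint8))
lab=_;i=1+st[1:,4].argmax()
p=cv2.findNonZero((lab==i).astype(np.uint8)).reshape(-1,2)
print(cv2.minAreaRect((ray(p,.028,K,d,E)[:,:2]*1000).astype(np.float32)))
q=[c[j] for j in range(1,n) if 15<st[j,4]<200];print(ray(q,.022,K,d,E))
J,*_=cam("scene")
save("fin",np.hstack([cv2.resize(I,(400,300)),cv2.resize(J[120:220,180:320],(400,300),interpolation=2)]))
E
python3 m.py
```

```text
clock: 23.18
eef_pos: [0.4941, -0.2672, 0.1827]
tool_rot: [0.066, 0.998, 0.0, -0.0]
ft_force: [1.2, -0.4, -0.2]
grip_width: 0.0818
grasp_force: 0.0
clock: 23.6
eef_pos: [0.5756, -0.2673, 0.2412]
tool_rot: [0.066, 0.998, -0.0, 0.0]
ft_force: [0.2, -0.0, -0.2]
grip_width: 0.0821
grasp_force: 0.0
((495.73388671875, -267.13671875), (60.16999053955078, 99.09291076660156), 82.42833709716797)
[[ 0.43357747 -0.29800607  0.022     ]
 [ 0.44359569 -0.22277493  0.022     ]
 [ 0.44703746 -0.21644423  0.022     ]
 [ 0.5484658  -0.31321568  0.022     ]
 [ 0.55847457 -0.23789712  0.022     ]
 [ 0.5644347  -0.23618135  0.022     ]]
```

View pics/fin.png

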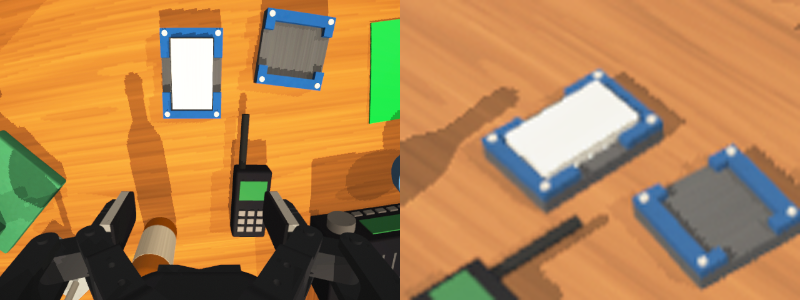

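The blank lies inside the blue walls, about 1 mm off centre and aligned to within 0.2°, and it reads its true size at the seated height. I'm handing the job in.

```bash
python3 -c "
from workcell import bot
print(bot.job_done())"
```

```text
the job is handed in; nothing more can be done
None
```

The job is handed in (no verdict was returned): the aluminium blank was laid flat and released on the mat, then lowered into the oblong die and released, lying flat on the floor about 1 mm off centre, and the robot never went near the copper blank or the bowl.

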